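Unnest the canister set and close each canister with its own lid

TASK

The three storage canisters are still nested one inside the other on their tray. Take them apart so that all three stand upright on the tray side by side, and close each with the wooden lid that fits it, pushed home until its flange lies flat on the rim. Set everything down gently without dropping it, and do not shift or knock over the pepper mill, the square white cup or the little milk jug.

Things in the scene. Friction and masses are not known exactly. Their poses are not given: they have to be found in the camera images.
- tray: Oiled-wood serving tray, fixed, 150 mm (its x) by 370 mm (its y). Origin: centre of the underside. Its floor, where the canisters stand, is 10 mm above the origin and 130 x 350 mm; the rim is 10 mm wide and 20 mm high, with a steel handle (90 mm wide, top 46 mm up) on each short end. The nest stands somewhere along its long middle line
- large_canister_centre (a point): Large, squat white stoneware canister, open on top: outer diameter 84 mm, 80 mm high, wall 4 mm (mouth 76 mm), floor 12 mm thick, about 0.4 kg, loose. The point is its centre, 40 mm above its underside; z points up out of the mouth. At the start it stands on the tray with the other two inside it; it need not be moved, but must end upright on the tray
- medium_canister_centre (a point): Medium white stoneware canister, open on top: outer diameter 68 mm, 98 mm high, wall 4 mm (mouth 60 mm), floor 12 mm thick, about 0.33 kg, loose. The point is its centre, 49 mm above its underside; z points up out of the mouth. At the start it stands on the floor inside the large one with 4 mm to spare all round, its top 30 mm above the large one's rim
- small_canister_centre (a point): Small, slim white stoneware canister, open on top: outer diameter 52 mm, 116 mm high, wall 4 mm (mouth 44 mm), floor 12 mm thick, about 0.26 kg, loose. The point is its centre, 58 mm above its underside; z points up out of the mouth. At the start it stands on the floor inside the medium one with 4 mm to spare all round, its top 30 mm above the medium one's rim
- large_lid_centre (a point): Large wooden lid lying knob up, loose, about 0.07 kg, 48 mm high: from below a round plug 12 mm deep (diameter 70, foot bevelled 5 mm), a flange 8 mm thick (diameter 84), a round knob 22 mm wide, 28 mm high. The point is on the axis, 24 mm above the plug's underside; z up. Seated in the large canister (3 mm to spare all round), the flange is on the rim and the point 12 mm above the rim
- medium_lid_centre (a point): Medium wooden lid, like the large one but with a plug of 54 mm and a flange of 68 mm diameter, same heights and the same knob, about 0.06 kg; fits the medium canister's mouth with 3 mm to spare all round. The point is on the axis, 24 mm above the plug's underside; z points up; seated it is 12 mm above the rim
- small_lid_centre (a point): Small wooden lid, like the large one but with a plug of 38 mm and a flange of 52 mm diameter, same heights and the same knob, about 0.05 kg; fits the small canister's mouth with 3 mm to spare all round. The point is on the axis, 24 mm above the plug's underside; z points up; seated it is 12 mm above the rim
- mill: Bystander: dark wooden pepper mill, 58 mm in diameter, 170 mm high, loose, standing behind the tray. Origin: centre of its underside
- cup: Bystander: white cup, square and without a handle, 62 x 62 mm, 87 mm high, loose, standing to the left of the lids and the tray. Origin: centre of its underside
- creamer: Bystander: small light-grey milk jug with a handle, 48 x 63 mm, 55 mm high, loose, standing among the lids in front of the tray. Origin: centre of its underside
Mind the look-alikes: they are no part of the job. What is shaped like the part that bears large_lid_centre but yellow is not meant.

How it is judged:
By the outcome, as a careful person would: the job done as asked, in the order asked, and still so for the second after the job is handed in, with the robot touching nothing.
It also fails if it takes over 109 s, if anything falls off the work surface, if the arm or the gripper's body presses on something with over 40 N, if the wrist force passes 120 N, or if a joint passes its speed limit or range.

ROBOT

A 6-joint arm with a two-finger parallel gripper is mounted at the origin on a cart in front of the work surface, level with it; the furniture and walls round the work are solid. World frame = base frame: x ahead of the robot, y to its left, z up, the work surface at z = 0. Lengths are in mm, angles in rad, forces in N, time in s.
With the tool pointing down it reaches from about 300 to 950 mm from the base axis. Payload 3.1 kg.
Tool frame: the origin (TCP) lies midway between the tips of the shut fingers; the grasp point (between the pads) lies behind it (manip.grasp_offset is the z of the grasp point in the tool frame, in mm); z points along the fingers, y is the direction in which the jaws open and shut (so a half turn about z gives the same grasp; the last joint's range is limited). The gripper opens to 85 mm and grips with 20 to 120 N. Pads are 22 mm wide; open, the fingers measure 114 mm over their backs; the gripper's body (76 mm by 85 mm) begins 54 mm behind the grasp point. The pads swing forward as they close: fully open they stand 13 mm farther back than shut.
Start: joints at [-1.204, 0.308, 1.634, -0, 1.2, -0.07], TCP at [264.377, -566.337, 231.272] pointing down, gripper open.
Joint ranges: [-3.06, 3.06], [-0.79, 1.96], [0.05, 2.63], [-1.19, 4.34], [0.05, 2.64], [-2.94, 2.94]. Speed limits (rad/s): [2.79, 2.79, 3.14, 3.14, 3.14, 3.14].

INTERFACE

Orientations are given as a rotation vector (axis times angle).
In Python, from workcell import monitor, optics, manip gives the robot as it stands. The module is installed in compiled form; this text tells all that it offers.
- The arm moves only by the shell command python3 -m pendant 'ROWS' [FORCE]. ROWS is a JSON object of lists of equal length, an entry for each row: "linear": the shift along the world's x, y, z in mm, a list of three; "twist": the turn, a rotation vector about the world's x, y, z in rad, a list of three; "claw": the opening, from 0 (shut) to 1 (fully open). A call has 1 to 8 rows; each row shifts and turns the commanded pose from where the row before left it; what a row does not reach is not made up. A row lasts 1/8 s, in which the tool goes at most 62.5 mm and 10.7 degrees, less where a joint would pass 70% of its speed; a pose out of reach is approached as far as the arm can. A call is refused whole if a number of a shift passes 62.5 or a number of a turn 0.188, either way. A call with a gripper value outside its range is refused whole. The fingers move at their own pace and stop on an object; FORCE is the grip in N (left out, the last holds). Time passes only in rows, so rows that do not move let the fingers close. It gives the time, the measured TCP pose, the force and the opening at its end, in the units of the state.
- monitor.get_obs(): the state, without advancing time (a new reading comes with each control period).
- optics.capture(name): name is "scene" or "top"; returns (picture, depth): 480x640x3 uint8, red, green, blue; 480x640 float32, mm along the optical axis (not along the pixel's ray), 0 where there is no reading.
- optics.calibration(name): a dict with "intrinsics" (3x3 intrinsics, pixels), "rvec" (rotation vector, rad) and "tvec" (3), from world to camera coordinates, as OpenCV has them. Camera axes: x right, y down, z forward; pixel columns grow to the right and rows downward; lengths in mm; the calibration is good to about 2 mm. A picture is of the moment at which its call begins. calibration takes no time and is no camera call.
- manip.job_done(): hands the job in, once; it reports no verdict.
Trained networks look in the newest picture that a camera, given by its name, has taken for a name from the list of things; names that differ only in an ending like _2 or _b are one class to them, and where a whole thing is asked for, a point or a joint stands for the part that bears it (a point fixed in the world has none). Each returns a list of dicts, best first, with "score" (0 to 1); they miss things now and then, are a little off and sometimes report something else, mostly with a low value. They report only what shows in the picture. A call takes as long as a camera call. They do not tell look-alikes from the thing itself.
- optics.regions_of(camera, thing): "region" (480x640 bool, what is visible of it) and "location" ([column, row] in pixels, amid what is visible of it).
The state is a dict: "time_s": time; "joint_positions": joint angles; "dq": joint speeds; "joint_torque": joint torques, N m; "ee_pos": TCP position; "eef_rot": TCP orientation; "contact_force": force on the tool from outside, world axes, zero at the start; "wrist_torque": the same for the moment, N m; "finger_gap": finger opening in mm.
Only numpy, scipy, OpenCV 4.12 (cv2) and the standard library are available. Lean on these libraries where they do the work, as an engineer would, in place of code of your own. Each camera call takes 0.05 s, during which the arm holds its last target.

## Working session

There is one attempt and no reset: what is moved stays moved. The work goes in short steps, Python scripts to look and compute and a shell command to move; the robot and the scene stay as the last step left them, time stands still between calls to the robot, and variables do not carry over. Pictures are saved under pics/ and viewed, and the job is handed in when it is done.

```bash
mkdir -p pics; cat > h.py <<'E'
import numpy as np, cv2
from workcell import monitor, optics, manip
def cal(n):
    c=optics.calibration(n); K=np.array(c["intrinsics"],float); R=cv2.Rodrigues(np.array(c["rvec"],float))[0]; t=np.array(c["tvec"],float).ravel()
    return K,R,t
def cloud(n,d):
    K,R,t=cal(n); v,u=np.mgrid[0:480,0:640]
    P=np.stack([(u-K[0,2])/K[0,0]*d,(v-K[1,2])/K[1,1]*d,d],-1).astype(float)
    return (P-t)@R   # R^T (P-t)
def save(n,img): cv2.imwrite("pics/"+n,img[...,::-1])
E
python3 - <<'E'
from h import *
for n in("scene","top"):
    p,d=optics.capture(n); save(n+"0.png",p); np.savez("/tmp/%s0.npz"%n,p=p,d=d); K,R,t=cal(n); print(n,K[0,0],-R.T@t,R[2])
print(monitor.get_obs(),manip.grasp_offset)
E
```

```text
scene 452.4816122582507 [149.17412088 761.62450333 488.87153284] [ 0.54806289 -0.69898584 -0.45939727]
top 594.8572260199788 [ 547.74651878  134.84942878 1352.46649997] [ 0.04844644 -0.00486804 -0.99881392]
{'time_s': 0.1, 'joint_positions': array([-1.20366831e+00,  3.08954167e-01,  1.63503563e+00,  8.07070335e-06,
        1.19969858e+00, -6.97022721e-02]), 'dq': array([ 5.13143679e-05, -6.74939803e-04, -3.71023236e-03, -5.39524281e-04,
        9.98285334e-04, -2.86114814e-04]), 'joint_torque': array([-3.82502531e-04, -4.16408944e+01, -2.77644700e+01, -1.15441139e-04,
        4.03228260e-03,  1.39899211e-05]), 'ee_pos': array([ 264.13040338, -565.63489674,  230.15060036]), 'eef_rot': array([-3.06493148e+00, -6.80274922e-01,  4.75761445e-04]), 'contact_force': array([-0.98153523, -0.26349252, -0.35617979]), 'wrist_torque': array([ 0.01429283,  0.05792725, -0.00191447]), 'finger_gap': 85.38099346723557} -18.700000000000003
```

```bash
ls .
```

```text
h.py
pics
```

View pics/scene0.png

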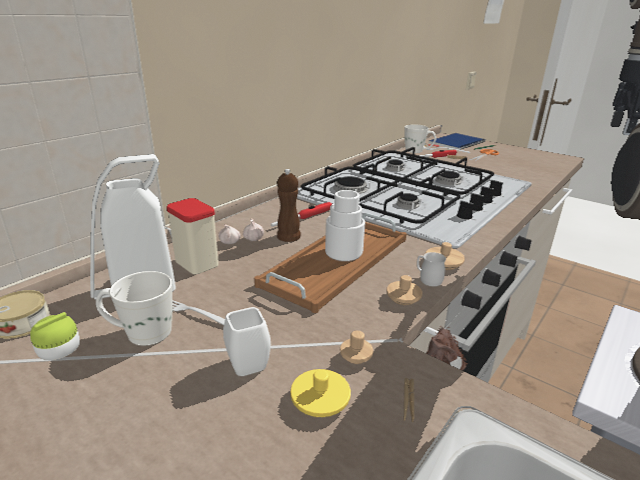

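View pics/top0.png

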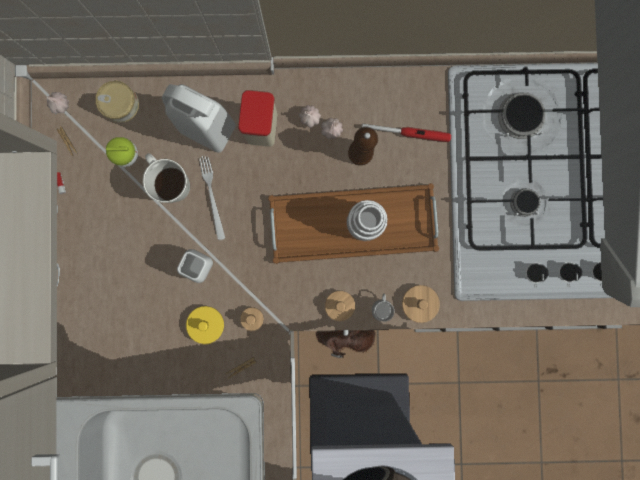

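The top view shows the nest at (369,218). The wooden lids are at (421,303), which is the largest, (340,305) and (251,319), and the yellow look-alike is at (205,325). The jug is at (383,308) between two lids, the cup at (195,266) and the mill at (363,148). Next I'll measure them.

```bash
python3 - <<'E'
from h import *
z=np.load("/tmp/top0.npz"); p,d=z["p"],z["d"]; W=cloud("top",d)
for n in ["tray","small_canister_centre","large_canister_centre","medium_canister_centre","large_lid_centre","medium_lid_centre","small_lid_centre","mill","cup","creamer"]:
    for r in optics.regions_of("top",n)[:3]:
        m=r["region"]&(d>0); P=W[m]
        if len(P)<5: continue
        h=np.percentile(P[:,2],97); 
        print(n,round(r["score"],2),np.round(r["location"]),m.sum(),"min",np.percentile(P,1,axis=0).round(),"max",np.percentile(P,99,axis=0).round(),"top",P[P[:,2]>h-6].mean(0).round())
save("crop0.png",cv2.resize(p[190:350,180:450],None,fx=2.9,fy=2.9,interpolation=cv2.INTER_CUBIC))
E
```

```text
tray 0.7 [358. 226.] 231 min [622.   1.  33.] max [689.  63. 125.] top [655.  34. 121.]
tray 0.67 [343. 224.] 9635 min [ 576. -125.    4.] max [731. 235.  45.] top [656.  47.  27.]
large_canister_centre 0.89 [361. 234.] 425 min [613. -12.   7.] max [696.  71. 119.] top [652.  31.  93.]
large_canister_centre 0.6 [253. 318.] 375 min [421. 263.  13.] max [465. 308.  52.] top [444. 287.  49.]
medium_canister_centre 0.83 [358. 224.] 366 min [622.  -3.  24.] max [689.  63. 147.] top [656.  30. 122.]
large_lid_centre 0.67 [421. 301.] 1066 min [ 433. -128.   14.] max [509. -51.  51.] top [471. -90.  48.]
medium_lid_centre 0.55 [341. 306.] 729 min [439.  58.  -1.] max [502. 121.  51.] top [470.  90.  48.]
small_lid_centre 0.69 [252. 319.] 400 min [421. 263.  14.] max [467. 311.  52.] top [444. 287.  49.]
small_lid_centre 0.3 [361. 235.] 333 min [614. -10.  19.] max [696.  71.  95.] top [654.  31.  91.]
mill 0.65 [366. 144.] 823 min [789.  11.   7.] max [839.  62. 170.] top [817.  33. 165.]
cup 0.57 [190. 263.] 827 min [530. 370.  -1.] max [598. 438.  90.] top [564. 401.  86.]
```

View pics/crop0.png

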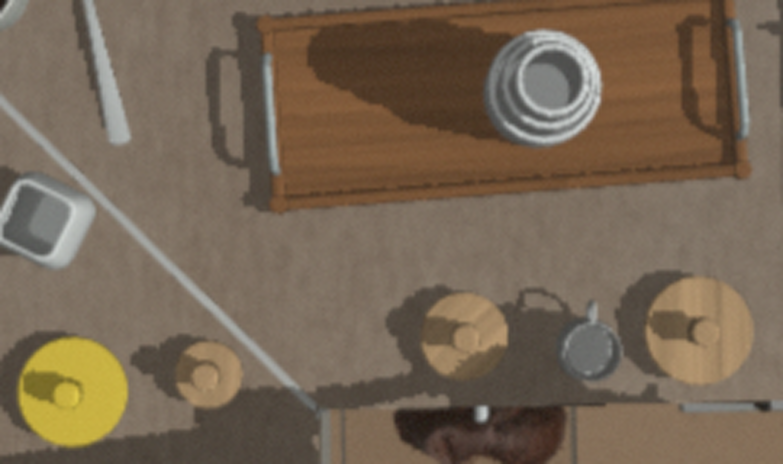

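The close crop confirms that the wooden (not yellow) lid at top-view (421,303) is the large one. Medium is (340,305) and small is (251,319). Now precise axes from both cameras.

```bash
cat >> h.py <<'E'
from scipy.optimize import least_squares
def fit(P,c0,r):
    f=least_squares(lambda c:np.hypot(P[:,0]-c[0],P[:,1]-c[1])-r,c0,loss="soft_l1",f_scale=1.5); return f.x.round(1)
def slice_(W,c0,zlo,zhi,rmax):
    P=W.reshape(-1,3); k=(P[:,2]>zlo)&(P[:,2]<zhi)&(np.hypot(P[:,0]-c0[0],P[:,1]-c0[1])<rmax); return P[k]
def boxc(P): # min enclosing circle
    c,r=cv2.minEnclosingCircle(P[:,:2].astype(np.float32)); return np.round(c,1),round(r,1)
E
python3 - <<'E'
from h import *
for n in("top","scene"):
    z=np.load("/tmp/%s0.npz"%n); d=z["d"].copy(); 
    W=cloud(n,d); W[d==0]=1e6
    print(n)
    for nm,c0,lo,hi,r in [("small",(656,30),145,155,26),("med",(656,30),115,124,34),("large",(656,30),85,94,42)]:
        P=slice_(W,c0,lo,hi,r+7); k=np.hypot(*(P[:,:2]-c0).T); print(nm,len(P),fit(P,c0,r-2),boxc(P) if len(P) else 0, np.median(P[:,2]).round(1))
    for nm,c0,r in [("L",(471,-90),42),("M",(470,90),34),("S",(444,287),26)]:
        P=slice_(W,c0,10,26,r+12); K=slice_(W,c0,43,56,25); print(nm,len(P),boxc(P),np.median(P[:,2]).round(1),"knob",len(K),boxc(K),K.mean(0).round(1),np.median(K[:,2]))
    for nm,c0,r,zr in [("creamer",(468,15),55,(8,65)),("cup",(564,401),60,(70,95)),("mill",(817,33),45,(60,180))]:
        P=slice_(W,c0,*zr,r); print(nm,len(P),np.percentile(P,1,axis=0).round(),np.percentile(P,99,axis=0).round())
    P=W.reshape(-1,3); k=(P[:,2]>16)&(P[:,2]<25)&(P[:,0]>560)&(P[:,0]<750)&(P[:,1]>-140)&(P[:,1]<250)
    print("tray",cv2.minAreaRect(P[k][:,:2].astype(np.float32)))
E
```

```text
top
small 149 [654.9  29.2] (array([654.8,  29. ]), 25.8) 150.0
med 210 [656.   29.5] (array([656.1,  29. ]), 33.8) 120.0
large 248 [655.7  29.6] (array([655.4,  29.5]), 42.0) 90.0
L 1004 (array([470.3, -91.2]), 42.5) 20.1 knob 75 (array([471. , -90.5]), 10.6) [470.8 -90.5  48.1] 47.9115241657857
M 631 (array([469.4,  90.1]), 33.8) 19.8 knob 68 (array([469.7,  90.2]), 9.8) [469.9  90.4  48.1] 47.766542274391014
S 336 (array([444.2, 287. ]), 26.1) 19.9 knob 77 (array([444.1, 287. ]), 10.8) [444.2 286.8  48.2] 48.13633258975048
creamer 296 [436. -27.   9.] [492.  69.  59.]
cup 254 [533. 373.  71.] [597. 434.  91.]
mill 597 [794.  11.  61.] [840.  57. 171.]
tray ((653.2886962890625, 56.13465881347656), (153.83651733398438, 373.0594482421875), 3.301934242248535)
scene
small 140 [656.4  29.7] (array([656. ,  29.2]), 26.3) 148.3
med 177 [658.9  26.9] (array([656.7,  30.9]), 34.1) 119.3
large 246 [658.6  27.4] (array([655.7,  31.7]), 41.4) 89.3
L 346 (array([471.8, -90.2]), 43.6) 19.8 knob 49 (array([472.4, -91. ]), 11.9) [471.7 -88.1  46.9] 47.06859662311573
M 538 (array([471.6,  90.9]), 34.8) 19.8 knob 69 (array([469.6,  90.3]), 11.0) [469.6  92.2  47. ] 47.16953524350471
S 518 (array([445.9, 288.5]), 27.0) 19.6 knob 119 (array([445., 288.]), 11.2) [444.5 289.1  47.1] 47.52772336743754
creamer 739 [436. -27.   9.] [496.  66.  56.]
cup 859 [533. 376.  70.] [596. 438.  88.]
mill 819 [796.  21.  61.] [834.  59. 167.]
tray ((655.073974609375, 56.495880126953125), (155.3047332763672, 372.7596130371094), 3.1015167236328125)
```

```bash
python3 - <<'E'
from h import *
z=np.load("/tmp/top0.npz"); d=z["d"]; W=cloud("top",d)
for u,v in [(615,100),(620,200),(620,280),(605,50),(500,200),(30,250),(580,150)]: print(u,v,W[v,u].round())
m=(W[...,2]>250)&(d>0); print(W[m].min(0),W[m].max(0))
P=slice_(W,(470,5),30,65,40);P=P[(P[:,1]<50)];print("creamer",np.percentile(P,[2,98],axis=0).round())
E
```

```text
615 100 [ 713. -166.  763.]
620 200 [ 612. -164.  768.]
620 280 [ 533. -160.  769.]
605 50 [ 770. -165.  749.]
500 200 [ 695. -265.   54.]
30 250 [581. 501. 596.]
580 150 [ 809. -459.   25.]
[ 186.20296641 -393.67961569  250.01799963] [1036.08799105  726.98406685  817.35587942]
creamer [[438. -25.  34.]
 [492.  17.  59.]]
```

```bash
python3 -m pendant '{"linear":[[30,48,20],[30,48,0],[32,50,0],[33,50,0],[33,50,0],[33,50,0],[33,50,0],[33,50,0]],"twist":[[0,0,0.142],[0,0,0.142],[0,0,0.142],[0,0,0.142],[0,0,0.142],[0,0,0.142],[0,0,0.142],[0,0,0.14]],"claw":[1,1,1,1,1,1,1,1]}' 40
```

```text
time_s: 1.6
ee_pos: [522.4, -168.7, 251.7]
eef_rot: [2.215, 2.226, 0.001]
contact_force: [0.9, -0.8, -0.0]
finger_gap: 85.3
```

```bash
python3 -m pendant '{"linear":[[33,50,0],[33,50,0],[33,49,0],[34,49,0],[0,0,-30],[0,0,0]],"twist":[[0,0,0],[0,0,0],[0,0,0],[0,0,0],[0,0,0],[0,0,0]],"claw":[1,1,1,1,1,1]}' 40
```

```text
time_s: 2.35
ee_pos: [652.2, 28.5, 218.1]
eef_rot: [-2.216, -2.22, 0.008]
contact_force: [-1.1, -0.3, -0.1]
finger_gap: 85.6
```

```bash
python3 -m pendant '{"linear":[[3,1,-40],[0,0,-20],[0,0,0],[0,0,0]],"twist":[[0,0,0],[0,0,0],[0,0,0],[0,0,0]],"claw":[1,1,1,1]}' 40
```

```text
time_s: 2.85
ee_pos: [658.2, 28.2, 162.8]
eef_rot: [2.221, 2.22, 0.002]
contact_force: [1.5, 0.4, 0.5]
finger_gap: 85.6
```

```bash
python3 -m pendant '{"linear":[[-2,1,-25],[0,0,0],[0,0,0]],"twist":[[0,0,0],[0,0,0],[0,0,0]],"claw":[1,1,1]}' 40; python3 - <<'E'
from h import *
for n in("scene","top"):
    p,d=optics.capture(n); save(n+"1.png",p[100:340,180:500] if n=="scene" else p[130:300,260:480])
    print(monitor.get_obs()["ee_pos"])
E
```

```text
time_s: 3.22
ee_pos: [656.3, 29.6, 137.9]
eef_rot: [2.22, 2.22, 0.002]
contact_force: [-0.1, -0.3, 0.3]
finger_gap: 85.3
[656.59392892  29.5850525  138.10997852]
[656.6245166   29.56618663 138.08946938]
```

View pics/scene1.png

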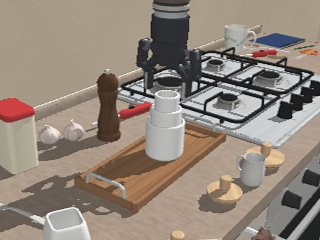

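The crop shows the open fingers at (165,65) above the small canister's rim at (166,95), straddling it as planned.

```bash
python3 -m pendant '{"linear":[[-1,0,-12],[0,0,-9],[0,0,0],[0,0,0],[0,0,0],[0,0,0],[0,0,0],[0,0,0]],"twist":[[0,0,0],[0,0,0],[0,0,0],[0,0,0],[0,0,0],[0,0,0],[0,0,0],[0,0,0]],"claw":[1,1,1,0.4,0.4,0.4,0.4,0.4]}' 40
```

```text
time_s: 4.32
ee_pos: [655.3, 29.7, 117.2]
eef_rot: [2.22, 2.221, 0.002]
contact_force: [-2.0, 0.1, 6.5]
finger_gap: 50.4
```

```bash
python3 -m pendant '{"linear":[[0,0,0],[0,0,4],[0,0,8],[0,0,8],[0,0,0],[0,0,0]],"twist":[[0,0,0],[0,0,0],[0,0,0],[0,0,0],[0,0,0],[0,0,0]],"claw":[0.3,0.3,0.3,0.3,0.3,0.3]}' 50; python3 - <<'E'
from h import *
for n in("scene",):
    p,d=optics.capture(n); save(n+"2.png",cv2.resize(p[120:300,250:450],None,fx=3,fy=3))
E
```

```text
time_s: 5.08
ee_pos: [654.1, 29.7, 135.1]
eef_rot: [-2.221, -2.221, 0.001]
contact_force: [0.2, -0.2, -2.9]
finger_gap: 49.4
```

View pics/scene2.png

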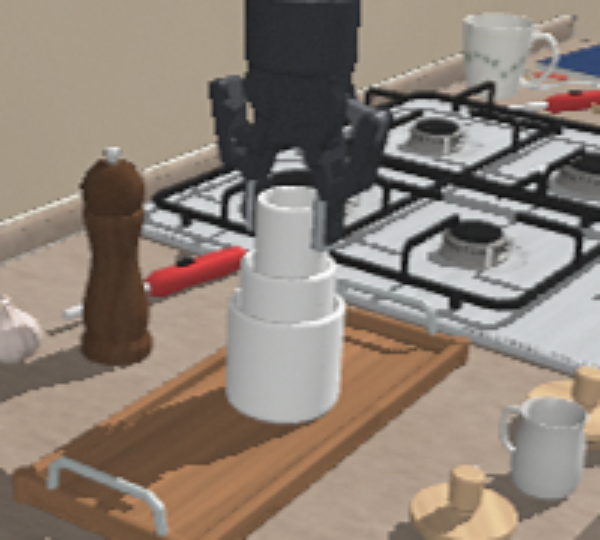

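The small canister (295,230) is held and rising straight out of the medium one.

```bash
python3 -m pendant '{"linear":[[0,0,20],[0,0,35],[0,0,35],[0,0,0],[2,-30,0],[2,-40,0],[2,-25,0],[0,0,0]],"twist":[[0,0,0],[0,0,0],[0,0,0],[0,0,0],[0,0,0],[0,0,0],[0,0,0],[0,0,0]],"claw":[0.3,0.3,0.3,0.3,0.3,0.3,0.3,0.3]}' 50; python3 -m pendant '{"linear":[[0,0,-40],[0,0,-40],[0,0,-25],[0,0,0],[0,0,0]],"twist":[[0,0,0],[0,0,0],[0,0,0],[0,0,0],[0,0,0]],"claw":[0.3,0.3,0.3,0.3,0.3]}' 50
```

```text
time_s: 6.12
ee_pos: [659.9, -67.1, 224.1]
eef_rot: [-2.224, -2.217, 0.001]
contact_force: [-0.5, 0.3, -3.0]
finger_gap: 49.8
time_s: 6.75
ee_pos: [661.3, -64.7, 121.3]
eef_rot: [2.22, 2.221, 0.002]
contact_force: [0.7, 1.3, -3.3]
finger_gap: 49.5
```

```bash
python3 -m pendant '{"linear":[[0,0,-14],[0,0,-8],[0,0,-3],[0,0,0],[0,0,0]],"twist":[[0,0,0],[0,0,0],[0,0,0],[0,0,0],[0,0,0]],"claw":[0.3,0.3,0.3,0.3,0.3]}' 50
```

```text
time_s: 7.38
ee_pos: [660.7, -65.4, 95.6]
eef_rot: [2.221, 2.221, 0.001]
contact_force: [0.0, -0.2, -3.4]
finger_gap: 49.7
```

```bash
python3 -m pendant '{"linear":[[0,0,-1.5],[0,0,-1],[0,0,0],[0,0,0]],"twist":[[0,0,0],[0,0,0],[0,0,0],[0,0,0]],"claw":[0.3,0.3,0.3,0.3]}' 50
```

```text
time_s: 7.88
ee_pos: [660.6, -65.4, 93.3]
eef_rot: [2.221, 2.221, 0.0]
contact_force: [0.3, -0.5, -0.2]
finger_gap: 49.8
```

```bash
python3 -m pendant '{"linear":[[0,0,-0.3],[0,0,0],[0,0,0],[0,0,0],[0,0,0],[0,0,15],[0,0,40],[0,0,40]],"twist":[[0,0,0],[0,0,0],[0,0,0],[0,0,0],[0,0,0],[0,0,0],[0,0,0],[0,0,0]],"claw":[0.3,0.62,0.7,0.85,1,1,1,1]}' 50; python3 -m pendant '{"linear":[[-2,40,0],[-2,55,0],[-1,0,0],[0,0,0],[0,0,0]],"twist":[[0,0,0],[0,0,0],[0,0,0],[0,0,0],[0,0,0]],"claw":[1,1,1,1,1]}' 50; python3 - <<'E'
from h import *
p,d=optics.capture("scene"); save("scene3.png",cv2.resize(p[120:300,250:450],None,fx=3,fy=3))
p,d=optics.capture("top");W=cloud("top",d);W[d==0]=1e6
P=slice_(W,(660,-65),121,131,33);print("small",len(P),fit(P,(660,-65),24),boxc(P),np.median(P[:,2]))
E
```

```text
time_s: 8.88
ee_pos: [660.4, -65.3, 189.2]
eef_rot: [2.221, 2.221, 0.0]
contact_force: [0.5, 0.9, -0.7]
finger_gap: 85.8
time_s: 9.5
ee_pos: [655.6, 28.4, 187.8]
eef_rot: [2.222, 2.22, 0.0]
contact_force: [0.2, -0.5, 0.3]
finger_gap: 85.2
small 34 [661.4 -65.8] (array([642.7, -59.6]), 14.9) 125.67156596425866
```

View pics/scene3.png

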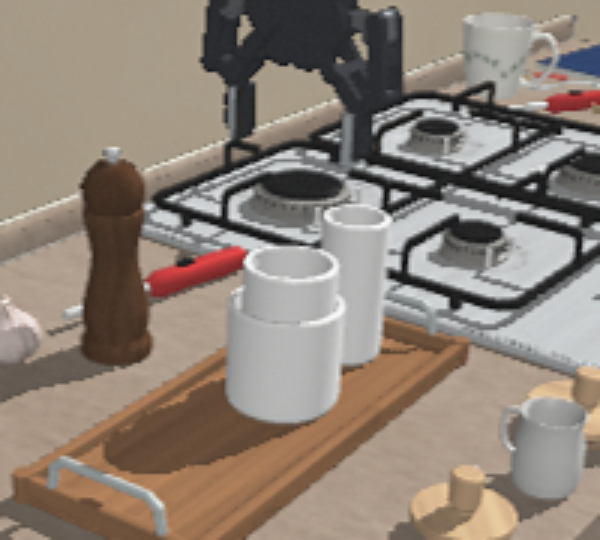

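The small canister stands upright on the tray at (350,290), and the medium one is still in the large one at (290,310).

```bash
python3 -m pendant '{"linear":[[0,1,-40],[0,0,-40],[0,0,-14],[0,0,-8],[0,0,0],[0,0,0]],"twist":[[0,0,0],[0,0,0],[0,0,0],[0,0,0],[0,0,0],[0,0,0]],"claw":[1,1,1,1,1,1]}' 50
```

```text
time_s: 10.35
ee_pos: [656.8, 30.6, 87.2]
eef_rot: [2.22, 2.22, 0.003]
contact_force: [-0.3, -0.1, 0.3]
finger_gap: 85.4
```

```bash
python3 -m pendant '{"linear":[[-1,-1,-1],[0,0,0],[0,0,0],[0,0,0],[0,0,0],[0,0,0]],"twist":[[0,0,0],[0,0,0],[0,0,0],[0,0,0],[0,0,0],[0,0,0]],"claw":[1,0.8,0.6,0.5,0.5,0.5]}' 50;python3 -m pendant '{"linear":[[0,0,4],[0,0,8],[0,0,8],[0,0,0],[0,0,0]],"twist":[[0,0,0],[0,0,0],[0,0,0],[0,0,0],[0,0,0]],"claw":[0.5,0.5,0.5,0.5,0.5]}' 50
```

```text
time_s: 11.1
ee_pos: [654.7, 29.7, 85.3]
eef_rot: [2.221, 2.221, 0.001]
contact_force: [-1.3, 0.3, 4.9]
finger_gap: 63.8
time_s: 11.72
ee_pos: [654.2, 29.6, 104.4]
eef_rot: [-2.221, -2.221, 0.0]
contact_force: [-0.3, -0.1, -3.6]
finger_gap: 63.5
```

```bash
python3 - <<'E'
from h import *
p,d=optics.capture("scene"); save("scene4.png",cv2.resize(p[120:300,250:450],None,fx=3,fy=3))
E
```

```text
(no output)
```

View pics/scene4.png

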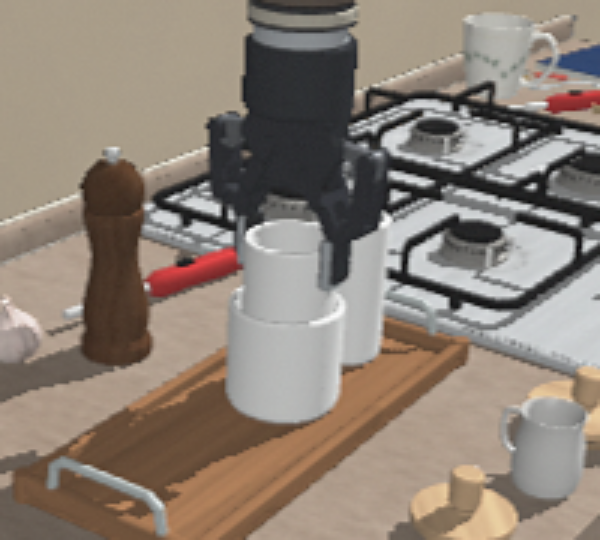

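The medium canister (290,265) is held and rising level.

```bash
python3 -m pendant '{"linear":[[0,0,20],[0,0,30],[0,0,25],[0,0,0],[-1,30,0],[-2,45,0],[-2,32,0],[0,0,0]],"twist":[[0,0,0],[0,0,0],[0,0,0],[0,0,0],[0,0,0],[0,0,0],[0,0,0],[0,0,0]],"claw":[0.5,0.5,0.5,0.5,0.5,0.5,0.5,0.5]}' 50; python3 -m pendant '{"linear":[[0,0,-40],[0,0,-35],[0,0,-20],[0,0,-6],[0,0,0],[0,0,0]],"twist":[[0,0,0],[0,0,0],[0,0,0],[0,0,0],[0,0,0],[0,0,0]],"claw":[0.5,0.5,0.5,0.5,0.5,0.5]}' 50
```

```text
time_s: 12.78
ee_pos: [648.1, 139.2, 178.2]
eef_rot: [-2.216, -2.224, 0.002]
contact_force: [0.4, -0.2, -2.9]
finger_gap: 63.6
time_s: 13.52
ee_pos: [651.0, 136.8, 80.3]
eef_rot: [2.22, 2.22, 0.004]
contact_force: [0.7, -0.8, -3.2]
finger_gap: 63.7
```

```bash
python3 -m pendant '{"linear":[[-1,0,-3],[0,0,-1.5],[0,0,0],[0,0,0]],"twist":[[0,0,0],[0,0,0],[0,0,0],[0,0,0]],"claw":[0.5,0.5,0.5,0.5]}' 50
```

```text
time_s: 14.02
ee_pos: [648.4, 136.7, 74.0]
eef_rot: [2.221, 2.221, 0.0]
contact_force: [0.2, -0.8, -3.7]
finger_gap: 63.7
```

```bash
python3 -m pendant '{"linear":[[0,0,-1],[0,0,0],[0,0,0]],"twist":[[0,0,0],[0,0,0],[0,0,0]],"claw":[0.5,0.5,0.5]}' 50
```

```text
time_s: 14.4
ee_pos: [648.6, 136.7, 73.3]
eef_rot: [2.221, 2.221, 0.001]
contact_force: [-0.8, -0.4, -1.3]
finger_gap: 63.9
```

Contact has begun. I'll lower slightly, release and rise.

```bash
python3 -m pendant '{"linear":[[0,0,-0.5],[0,0,0],[0,0,0],[0,0,0],[0,0,0],[0,0,15],[0,0,40],[0,0,40]],"twist":[[0,0,0],[0,0,0],[0,0,0],[0,0,0],[0,0,0],[0,0,0],[0,0,0],[0,0,0]],"claw":[0.5,0.78,0.85,1,1,1,1,1]}' 50; python3 -m pendant '{"linear":[[-60,-12,0],[-60,-12,0],[-58,-12,0],[0,-10,0],[0,0,0],[0,0,0]],"twist":[[0,0,0],[0,0,0],[0,0,0],[0,0,0],[0,0,0],[0,0,0]],"claw":[0.6,0.6,0.6,0.6,0.6,0.6]}' 40; python3 - <<'E'
from h import *
p,d=optics.capture("scene"); save("scene5.png",p)
p,d=optics.capture("top");W=cloud("top",d);W[d==0]=1e6;save("top5.png",p)
for nm,c0,zr,r in [("S",(660,-65),126,26),("M",(649,136),108,34),("L",(655.5,29.5),90,42)]:
    P=slice_(W,c0,zr-5,zr+5,r+7);print(nm,len(P),fit(P,c0,r-2),boxc(P),np.median(P[:,2]))
E
```

```text
time_s: 15.4
ee_pos: [648.4, 136.7, 169.2]
eef_rot: [2.221, 2.221, 0.0]
contact_force: [0.2, -0.2, -0.1]
finger_gap: 85.5
time_s: 16.15
ee_pos: [472.9, 90.9, 168.9]
eef_rot: [2.22, 2.219, 0.005]
contact_force: [-0.1, -0.2, -0.1]
finger_gap: 51.4
S 141 [661.2 -65.9] (array([661.4, -65.9]), 26.0) 125.75167056432407
M 184 [648.2 135.6] (array([648.3, 135.4]), 33.8) 107.8373565123559
L 231 [653.9  29.2] (array([653.7,  29.1]), 41.8) 89.92671775563852
```

View pics/scene5.png

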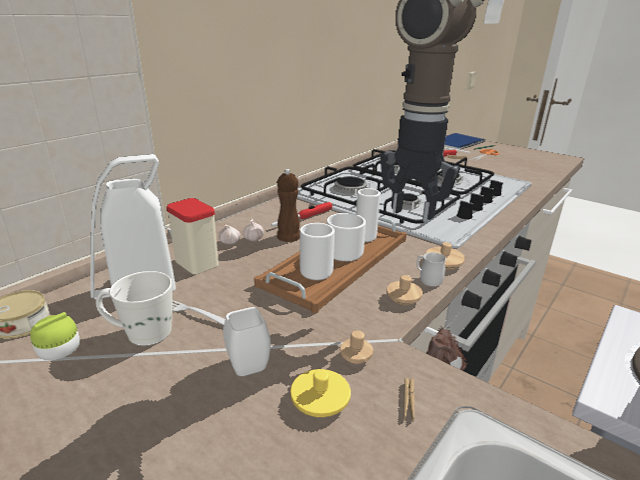

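View pics/top5.png

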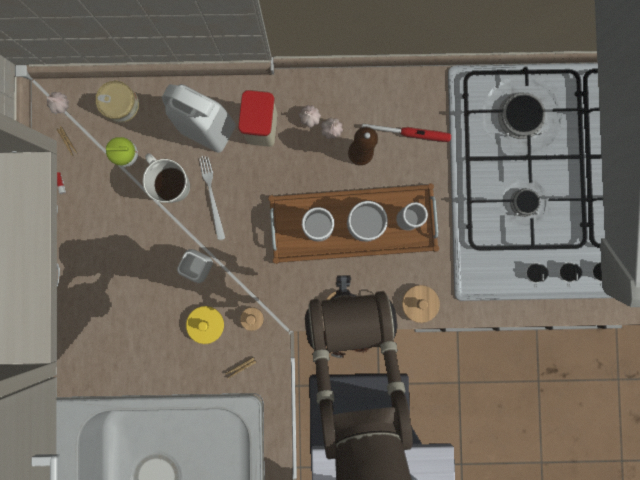

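All three canisters stand side by side on the tray, in the top view at (318,223), (368,221) and (413,215). I'll take the medium lid first.

```bash
python3 -m pendant '{"linear":[[-2,0,-50],[0,0,-50],[0,0,-25],[0,0,-8],[0,0,0],[0,0,0]],"twist":[[0,0,0],[0,0,0],[0,0,0],[0,0,0],[0,0,0],[0,0,0]],"claw":[0.6,0.6,0.6,0.6,0.6,0.6]}' 40
```

```text
time_s: 17.0
ee_pos: [470.0, 90.9, 35.7]
eef_rot: [2.22, 2.22, 0.003]
contact_force: [0.7, -0.9, -0.6]
finger_gap: 51.1
```

```bash
python3 -m pendant '{"linear":[[0,-0.5,-10],[0,0,-3],[0,0,0],[0,0,0],[0,0,0],[0,0,0],[0,0,0],[0,0,0]],"twist":[[0,0,0],[0,0,0],[0,0,0],[0,0,0],[0,0,0],[0,0,0],[0,0,0],[0,0,0]],"claw":[0.6,0.6,0.6,0.4,0.3,0.1,0.1,0.1]}' 30;  python3 -m pendant '{"linear":[[0,0,4],[0,0,8],[0,0,8],[0,0,0],[0,0,0]],"twist":[[0,0,0],[0,0,0],[0,0,0],[0,0,0],[0,0,0]],"claw":[0.1,0.1,0.1,0.1,0.1]}' 30; python3 - <<'E'
from h import *
p,d=optics.capture("scene"); save("scene6.png",cv2.resize(p[180:360,300:500],None,fx=3,fy=3))
E
```

```text
time_s: 18.0
ee_pos: [468.7, 90.2, 21.7]
eef_rot: [2.221, 2.221, 0.001]
contact_force: [-0.9, -0.0, 2.6]
finger_gap: 20.8
time_s: 18.62
ee_pos: [468.4, 90.1, 41.6]
eef_rot: [2.221, 2.221, 0.0]
contact_force: [-0.1, 0.1, -1.0]
finger_gap: 20.7
```

View pics/scene6.png

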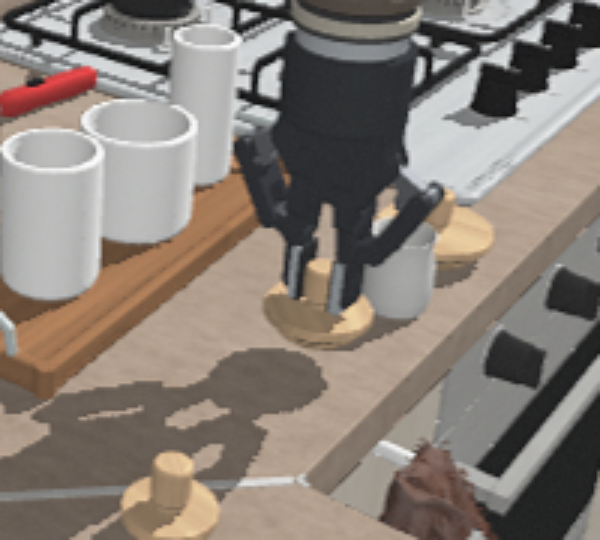

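The medium lid is lifted level, clear of the jug at (400,270). Next I carry it to the medium canister.

```bash
python3 -m pendant '{"linear":[[0,0,30],[0,0,50],[0,0,45],[30,8,0],[55,13,0],[55,13,0],[39,11,0],[0,0,0]],"twist":[[0,0,0],[0,0,0],[0,0,0],[0,0,0],[0,0,0],[0,0,0],[0,0,0],[0,0,0]],"claw":[0.1,0.1,0.1,0.1,0.1,0.1,0.1,0.1]}' 30; python3 -m pendant '{"linear":[[0,0,-20],[0,0,-10],[0,0,0],[0,0,0]],"twist":[[0,0,0],[0,0,0],[0,0,0],[0,0,0]],"claw":[0.1,0.1,0.1,0.1]}' 30
```

```text
time_s: 19.68
ee_pos: [649.6, 135.7, 165.5]
eef_rot: [2.221, 2.221, 0.001]
contact_force: [-0.5, -0.4, -0.3]
finger_gap: 21.1
time_s: 20.18
ee_pos: [647.1, 135.1, 136.6]
eef_rot: [2.221, 2.221, 0.0]
contact_force: [-0.8, 0.0, -0.5]
finger_gap: 20.8
```

```bash
python3 -m pendant '{"linear":[[0.7,0.3,0],[0,0,-5],[0,0,-5],[0,0,-4],[0,0,-3],[0,0,0],[0,0,0]],"twist":[[0,0,0],[0,0,0],[0,0,0],[0,0,0],[0,0,0],[0,0,0],[0,0,0]],"claw":[0.1,0.1,0.1,0.1,0.1,0.1,0.1]}' 30
```

```text
time_s: 21.05
ee_pos: [648.2, 135.5, 119.5]
eef_rot: [2.221, 2.221, 0.0]
contact_force: [-0.5, -0.1, -0.6]
finger_gap: 20.9
```

```bash
python3 -m pendant '{"linear":[[0,0,-1.5],[0,0,-1],[0,0,0],[0,0,0]],"twist":[[0,0,0],[0,0,0],[0,0,0],[0,0,0]],"claw":[0.1,0.1,0.1,0.1]}' 30
```

```text
time_s: 21.55
ee_pos: [648.4, 135.5, 117.8]
eef_rot: [2.221, 2.221, 0.001]
contact_force: [-1.6, -0.6, 4.7]
finger_gap: 21.1
```

Force rises at the predicted height, so the lid is seated. Release, then go for the large lid.

```bash
python3 -m pendant '{"linear":[[0,0,0.5],[0,0,0],[0,0,0],[0,0,15],[0,0,40],[0,0,10]],"twist":[[0,0,0],[0,0,0],[0,0,0],[0,0,0],[0,0,0],[0,0,0]],"claw":[0.1,0.35,0.6,0.6,0.6,0.6]}' 30; python3 -m pendant '{"linear":[[-35,-45,0],[-36,-45,0],[-36,-45,0],[-36,-45,0],[-36,-46,0],[0,0,-50],[0,0,0],[0,0,0]],"twist":[[0,0,0],[0,0,0],[0,0,0],[0,0,0],[0,0,0],[0,0,0],[0,0,0],[0,0,0]],"claw":[0.6,0.6,0.6,0.6,0.6,0.6,0.6,0.6]}' 30; python3 - <<'E'
from h import *
p,d=optics.capture("scene"); save("scene7.png",cv2.resize(p[160:360,260:500],None,fx=3,fy=3))
p,d=optics.capture("top");W=cloud("top",d);W[d==0]=1e6
for nm,c0,zr,r in [("S",(660,-65),126,26),("Mlid",(649,136),116,34),("Mknob",(649,136),144,14),("L",(654,29.5),90,42)]:
    P=slice_(W,c0,zr-5,zr+5,r+7);print(nm,len(P),fit(P,c0,r-2),boxc(P),np.median(P[:,2]))
E
```

```text
time_s: 22.3
ee_pos: [650.8, 135.9, 186.8]
eef_rot: [2.218, 2.218, 0.009]
contact_force: [0.8, 0.0, 0.8]
finger_gap: 51.2
time_s: 23.3
ee_pos: [469.8, -90.4, 133.2]
eef_rot: [2.22, 2.222, 0.001]
contact_force: [-0.0, -1.2, -0.4]
finger_gap: 51.1
S 146 [661.3 -65.8] (array([661.1, -65.9]), 25.9) 125.63818400189614
Mlid 694 [648.6 135.6] (array([648.1, 135.6]), 33.8) 115.96809400862583
Mknob 82 [654.3 142. ] (array([647.9, 135.4]), 10.5) 143.96155849949275
L 226 [653.9  29.2] (array([653.7,  29.2]), 41.9) 89.66920572492495
```

View pics/scene7.png

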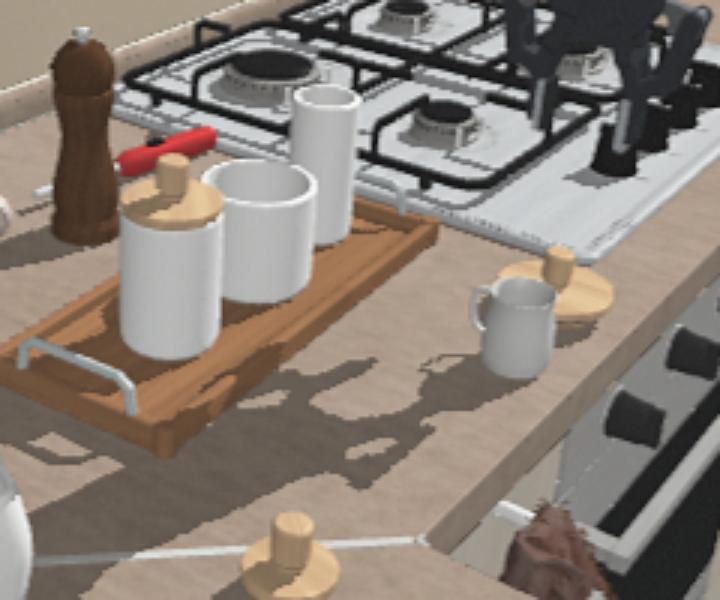

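The medium lid is seated at (172,210), with its flange top measured at 116.0 mm where 116 was expected. Now the large wooden lid.

```bash
python3 -m pendant '{"linear":[[0,0,-50],[0,0,-40],[0,0,-12],[0,0,0],[0,0,0]],"twist":[[0,0,0],[0,0,0],[0,0,0],[0,0,0],[0,0,0]],"claw":[0.6,0.6,0.6,0.6,0.6]}' 30
```

```text
time_s: 24.02
ee_pos: [471.1, -90.9, 32.2]
eef_rot: [2.219, 2.22, 0.003]
contact_force: [0.3, 0.2, -0.3]
finger_gap: 51.4
```

```bash
python3 -m pendant '{"linear":[[-0.5,0.3,-7],[0,0,-3],[0,0,0],[0,0,0],[0,0,0],[0,0,0],[0,0,0],[0,0,0]],"twist":[[0,0,0],[0,0,0],[0,0,0],[0,0,0],[0,0,0],[0,0,0],[0,0,0],[0,0,0]],"claw":[0.6,0.6,0.6,0.4,0.3,0.1,0.1,0.1]}' 30;  python3 -m pendant '{"linear":[[0,0,4],[0,0,8],[0,0,8],[0,0,0],[0,0,0]],"twist":[[0,0,0],[0,0,0],[0,0,0],[0,0,0],[0,0,0]],"claw":[0.1,0.1,0.1,0.1,0.1]}' 30
```

```text
time_s: 25.02
ee_pos: [469.0, -90.4, 20.7]
eef_rot: [2.221, 2.221, 0.001]
contact_force: [-0.3, -0.2, 2.3]
finger_gap: 21.2
time_s: 25.65
ee_pos: [468.6, -90.2, 40.6]
eef_rot: [2.221, 2.221, 0.0]
contact_force: [0.2, -0.1, -0.2]
finger_gap: 21.0
```

```bash
python3 -m pendant '{"linear":[[0,0,30],[0,0,50],[0,0,36],[30,20,0],[50,32,0],[50,32,0],[40,26,0],[15,9.3,0]],"twist":[[0,0,0],[0,0,0],[0,0,0],[0,0,0],[0,0,0],[0,0,0],[0,0,0],[0,0,0]],"claw":[0.1,0.1,0.1,0.1,0.1,0.1,0.1,0.1]}' 30; python3 -m pendant '{"linear":[[0,0,0],[0,0,-20],[0,0,-20],[0,0,0],[0,0,0]],"twist":[[0,0,0],[0,0,0],[0,0,0],[0,0,0],[0,0,0]],"claw":[0.1,0.1,0.1,0.1,0.1]}' 30; python3 - <<'E'
from h import *
p,d=optics.capture("scene"); save("scene8.png",cv2.resize(p[160:310,260:460],None,fx=3,fy=3))
E
```

```text
time_s: 26.65
ee_pos: [655.4, 31.0, 155.8]
eef_rot: [2.219, 2.224, 0.001]
contact_force: [0.3, 0.8, 0.0]
finger_gap: 20.9
time_s: 27.28
ee_pos: [653.1, 28.7, 116.0]
eef_rot: [-2.222, -2.22, 0.001]
contact_force: [0.2, -0.5, -1.5]
finger_gap: 20.9
```

View pics/scene8.png

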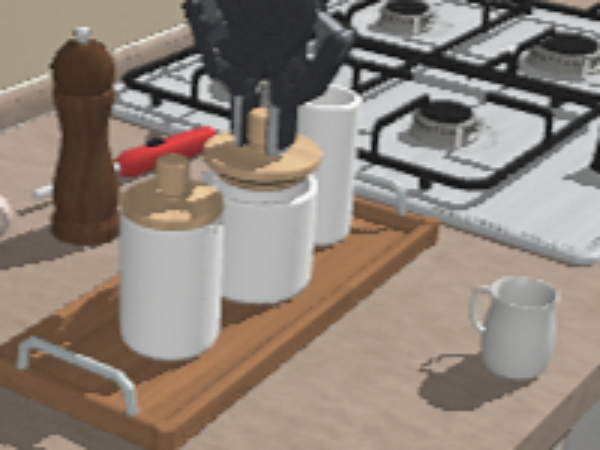

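The large lid (262,160) hangs level and centred over the large canister. Lowering it now.

```bash
python3 -m pendant '{"linear":[[0.3,0.4,-4],[0,0,-5],[0,0,-4],[0,0,-2.5],[0,0,0],[0,0,0]],"twist":[[0,0,0],[0,0,0],[0,0,0],[0,0,0],[0,0,0],[0,0,0]],"claw":[0.1,0.1,0.1,0.1,0.1,0.1]}' 30;python3 -m pendant '{"linear":[[0,0,-1],[0,0,-1],[0,0,0],[0,0,0]],"twist":[[0,0,0],[0,0,0],[0,0,0],[0,0,0]],"claw":[0.1,0.1,0.1,0.1]}' 30
```

```text
time_s: 28.08
ee_pos: [654.0, 29.5, 101.0]
eef_rot: [2.221, 2.221, 0.0]
contact_force: [0.4, -0.1, -1.1]
finger_gap: 21.1
time_s: 28.58
ee_pos: [653.9, 29.5, 99.0]
eef_rot: [2.221, 2.221, 0.0]
contact_force: [0.3, 0.7, -0.6]
finger_gap: 20.6
```

```bash
python3 -m pendant '{"linear":[[0,0,-0.8],[0,0,0],[0,0,0]],"twist":[[0,0,0],[0,0,0],[0,0,0]],"claw":[0.1,0.1,0.1]}' 30
```

```text
time_s: 28.95
ee_pos: [654.0, 29.5, 98.8]
eef_rot: [2.221, 2.221, 0.0]
contact_force: [-1.9, -0.5, 4.3]
finger_gap: 21.2
```

Seated. Release and go to the small lid.

```bash
python3 -m pendant '{"linear":[[0,0,0.5],[0,0,0],[0,0,0],[0,0,20],[0,0,50],[0,0,25]],"twist":[[0,0,0],[0,0,0],[0,0,0],[0,0,0],[0,0,0],[0,0,0]],"claw":[0.1,0.35,0.6,0.6,0.6,0.6]}' 30; python3 -m pendant '{"linear":[[-35,43,0],[-35,43,0],[-35,43,0],[-35,43,0],[-35,43,0],[-35,42,0],[0,0,-60],[0,0,0]],"twist":[[0,0,0],[0,0,0],[0,0,0],[0,0,0],[0,0,0],[0,0,0],[0,0,0],[0,0,0]],"claw":[0.6,0.6,0.6,0.6,0.6,0.6,0.6,0.6]}' 30;python3 -m pendant '{"linear":[[0,0,-50],[0,0,-25],[0,0,0],[0,0,0]],"twist":[[0,0,0],[0,0,0],[0,0,0],[0,0,0]],"claw":[0.6,0.6,0.6,0.6]}' 30; python3 - <<'E'
from h import *
p,d=optics.capture("scene"); save("scene9.png",cv2.resize(p[160:400,240:500],None,fx=2.5,fy=2.5))
p,d=optics.capture("top");W=cloud("top",d);W[d==0]=1e6
for nm,c0,zr,r in [("S",(660,-65),126,26),("Llid",(654,29.2),98,42),("Lknob",(654,29.2),126,14)]:
    P=slice_(W,c0,zr-5,zr+5,r+7);print(nm,len(P),fit(P,c0,r-2),boxc(P),np.median(P[:,2]))
E
```

```text
time_s: 29.7
ee_pos: [656.1, 29.4, 198.4]
eef_rot: [2.218, 2.218, 0.007]
contact_force: [0.3, 0.2, -0.1]
finger_gap: 51.3
time_s: 30.7
ee_pos: [439.9, 285.2, 130.7]
eef_rot: [-2.218, -2.222, 0.014]
contact_force: [0.3, -0.8, 0.2]
finger_gap: 51.1
time_s: 31.2
ee_pos: [446.2, 287.1, 61.1]
eef_rot: [2.222, 2.22, 0.006]
contact_force: [-0.5, 0.1, 0.8]
finger_gap: 51.3
S 144 [661.  -65.8] (array([660.8, -65.7]), 26.3) 125.82015762071956
Llid 1074 [653.8  28.8] (array([653.7,  28.7]), 42.1) 98.12622533174408
Lknob 81 [653.5  37.4] (array([653.4,  29.1]), 10.7) 125.77249948971823
```

View pics/scene9.png

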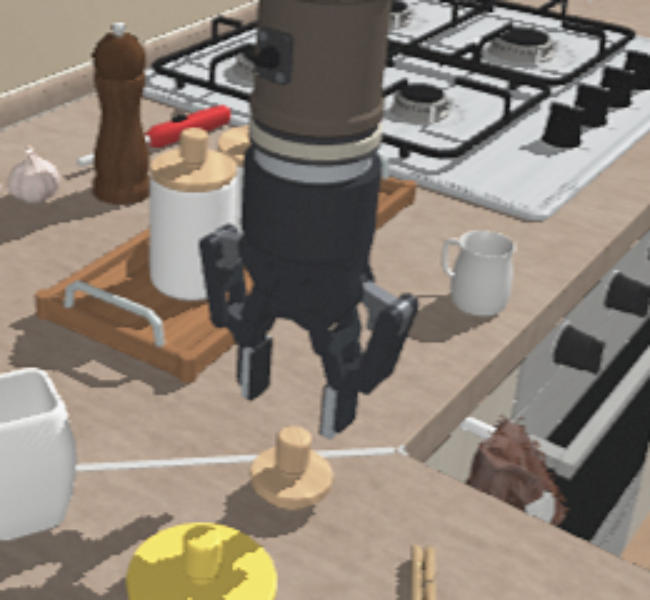

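The large lid is seated, with its flange top at 98 mm. The fingers are lined up above the small lid's knob (292,450).

```bash
python3 -m pendant '{"linear":[[-1.5,0,-20],[0,0,-12],[0,0,0],[0,0,0]],"twist":[[0,0,0],[0,0,0],[0,0,0],[0,0,0]],"claw":[0.6,0.6,0.6,0.6]}' 30
```

```text
time_s: 31.8
ee_pos: [442.9, 286.7, 27.2]
eef_rot: [2.221, 2.221, 0.001]
contact_force: [0.3, -0.3, -1.0]
finger_gap: 51.2
```

```bash
python3 -m pendant '{"linear":[[0.5,0,-4],[0,0,-1.5],[0,0,0],[0,0,0],[0,0,0],[0,0,0],[0,0,0],[0,0,0]],"twist":[[0,0,0],[0,0,0],[0,0,0],[0,0,0],[0,0,0],[0,0,0],[0,0,0],[0,0,0]],"claw":[0.6,0.6,0.6,0.4,0.3,0.1,0.1,0.1]}' 30;  python3 -m pendant '{"linear":[[0,0,4],[0,0,8],[0,0,8],[0,0,0],[0,0,0]],"twist":[[0,0,0],[0,0,0],[0,0,0],[0,0,0],[0,0,0]],"claw":[0.1,0.1,0.1,0.1,0.1]}' 30
```

```text
time_s: 32.8
ee_pos: [443.0, 286.5, 21.3]
eef_rot: [2.221, 2.221, 0.0]
contact_force: [-0.1, -0.4, 1.5]
finger_gap: 20.8
time_s: 33.42
ee_pos: [442.9, 286.5, 41.3]
eef_rot: [2.221, 2.221, 0.0]
contact_force: [-0.6, 0.6, -1.7]
finger_gap: 21.4
```

```bash
python3 -m pendant '{"linear":[[0,0,30],[0,0,60],[0,0,54],[15,-30,0],[28,-45,0],[30,-45,0],[30,-45,0],[30,-45,0]],"twist":[[0,0,0],[0,0,0],[0,0,0],[0,0,0],[0,0,0],[0,0,0],[0,0,0],[0,0,0]],"claw":[0.1,0.1,0.1,0.1,0.1,0.1,0.1,0.1]}' 30; python3 -m pendant '{"linear":[[30,-45,0],[30,-45,0],[17,-30,0],[7.7,-22.5,0],[0,0,0],[0,0,-17],[0,0,0],[0,0,0]],"twist":[[0,0,0],[0,0,0],[0,0,0],[0,0,0],[0,0,0],[0,0,0],[0,0,0],[0,0,0]],"claw":[0.1,0.1,0.1,0.1,0.1,0.1,0.1,0.1]}' 30; python3 - <<'E'
from h import *
p,d=optics.capture("scene"); save("scene10.png",cv2.resize(p[150:300,260:460],None,fx=3,fy=3))
print(monitor.get_obs()["ee_pos"])
E
```

```text
time_s: 34.42
ee_pos: [576.3, 75.0, 184.8]
eef_rot: [-2.221, -2.221, 0.0]
contact_force: [-0.5, -0.5, -0.6]
finger_gap: 20.9
time_s: 35.42
ee_pos: [659.9, -64.8, 167.5]
eef_rot: [-2.219, -2.222, 0.001]
contact_force: [-0.3, -0.4, -1.0]
finger_gap: 20.7
[660.37666149 -65.07364848 168.11127997]
```

View pics/scene10.png

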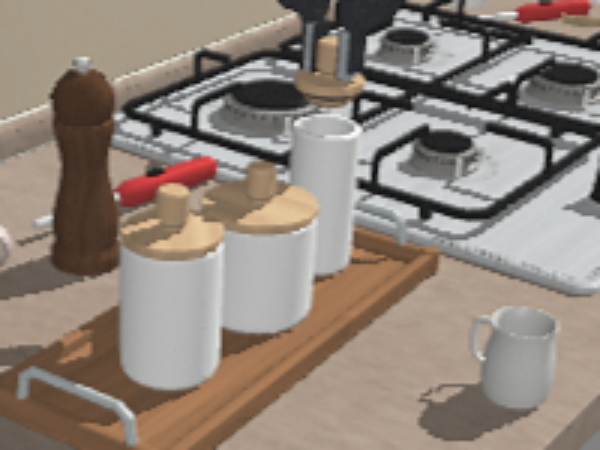

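The small lid (330,85) is over the small canister's mouth (327,130). Lowering it now.

```bash
python3 -m pendant '{"linear":[[0.2,-0.8,-10],[0,0,-6],[0,0,-5],[0,0,-5],[0,0,-3],[0,0,-1.5],[0,0,0],[0,0,0]],"twist":[[0,0,0],[0,0,0],[0,0,0],[0,0,0],[0,0,0],[0,0,0],[0,0,0],[0,0,0]],"claw":[0.1,0.1,0.1,0.1,0.1,0.1,0.1,0.1]}' 30;python3 -m pendant '{"linear":[[0,0,-1],[0,0,0],[0,0,0]],"twist":[[0,0,0],[0,0,0],[0,0,0]],"claw":[0.1,0.1,0.1]}' 30
```

```text
time_s: 36.48
ee_pos: [661.0, -66.9, 137.9]
eef_rot: [2.221, 2.221, 0.0]
contact_force: [0.5, 0.3, 0.1]
finger_gap: 21.0
time_s: 36.85
ee_pos: [660.8, -66.8, 136.7]
eef_rot: [-2.221, -2.221, -0.0]
contact_force: [-0.1, 0.2, -0.3]
finger_gap: 21.2
```

```bash
python3 -m pendant '{"linear":[[0,0.7,-0.8],[0,0,-0.6],[0,0,-0.5],[0,0,0],[0,0,0]],"twist":[[0,0,0],[0,0,0],[0,0,0],[0,0,0],[0,0,0]],"claw":[0.1,0.1,0.1,0.1,0.1]}' 30
```

```text
time_s: 37.48
ee_pos: [660.9, -66.1, 135.4]
eef_rot: [2.221, 2.221, 0.0]
contact_force: [-1.9, 0.8, 3.9]
finger_gap: 21.0
```

Seated at the predicted height. Release, rise and retreat.

```bash
python3 -m pendant '{"linear":[[0,0,0.4],[0,0,0],[0,0,0],[0,0,20],[0,0,50],[0,0,15],[-40,-40,0],[-40,-40,0]],"twist":[[0,0,0],[0,0,0],[0,0,0],[0,0,0],[0,0,0],[0,0,0],[0,0,0],[0,0,0]],"claw":[0.1,0.35,0.6,0.6,0.6,0.6,0.6,0.6]}' 30;python3 -m pendant '{"linear":[[-40,-40,0],[-40,-40,0],[-40,-40,0],[-30,-40,0],[0,0,0],[0,0,0],[0,0,0],[0,0,0]],"twist":[[0,0,0],[0,0,0],[0,0,0],[0,0,0],[0,0,0],[0,0,0],[0,0,0],[0,0,0]],"claw":[0.6,0.6,0.6,0.6,0.6,0.6,0.6,0.6]}' 30; python3 - <<'E'
from h import *
p,d=optics.capture("scene"); save("scene11.png",p)
p,d=optics.capture("top");W=cloud("top",d);W[d==0]=1e6; save("top11.png",p)
for nm,c0,h,r in [("S",(661,-66),134,26),("L",(654,29),98,42),("M",(648,135.5),116,34)]:
    P=slice_(W,c0,h-5,h+5,r+7); K=slice_(W,c0,h+23,h+33,20)
    A=np.c_[P[:,:2]-c0,np.ones(len(P))]; s=np.linalg.lstsq(A,P[:,2],rcond=None)[0]
    print(nm,boxc(P),np.median(P[:,2]).round(1),"tilt",s[:2].round(3),"knob",boxc(K),np.median(K[:,2]).round(1))
for nm,c0,r,zr in [("creamer",(468,0),45,(8,65)),("cup",(564,401),60,(70,95)),("mill",(817,33),45,(60,180))]:
    P=slice_(W,c0,*zr,r); print(nm,len(P),np.percentile(P,1,axis=0).round(),np.percentile(P,99,axis=0).round())
z=np.load("/tmp/top0.npz");W=cloud("top",z["d"]);P=slice_(W,(468,0),8,65,45);print("creamer before",np.percentile(P,1,axis=0).round(),np.percentile(P,99,axis=0).round())
E
```

```text
time_s: 38.48
ee_pos: [580.3, -146.7, 221.0]
eef_rot: [2.218, 2.222, 0.001]
contact_force: [1.1, 0.1, -0.5]
finger_gap: 51.3
time_s: 39.48
ee_pos: [431.5, -305.2, 220.1]
eef_rot: [-2.219, -2.224, -0.0]
contact_force: [-0.3, -0.2, 0.7]
finger_gap: 51.2
S (array([660.8, -64.5]), 25.9) 134.2 tilt [-0.014  0.005] knob (array([660. , -64.7]), 11.0) 161.7
L (array([653.8,  28.8]), 42.0) 98.1 tilt [ 0.005 -0.002] knob (array([653.5,  28.8]), 10.6) 125.9
M (array([648. , 135.5]), 33.9) 116.3 tilt [0.003 0.002] knob (array([648. , 135.8]), 10.3) 144.5
creamer 205 [437. -27.   9.] [494.  19.  59.]
cup 255 [533. 373.  71.] [597. 434.  91.]
mill 603 [794.  11.  61.] [840.  57. 171.]
creamer before [436. -27.   9.] [494.  19.  60.]
```

View pics/scene11.png

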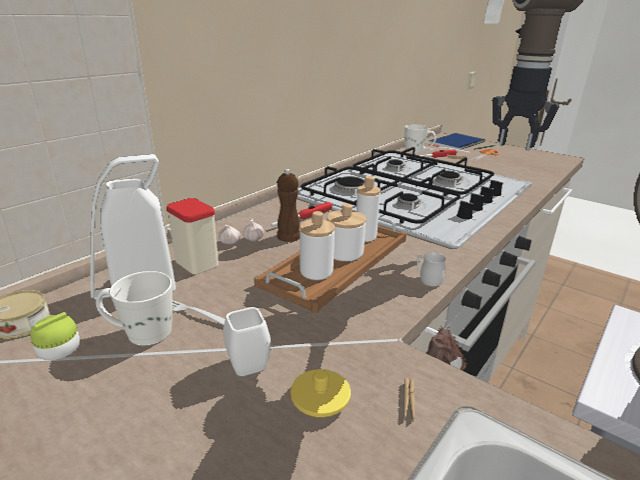

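View pics/top11.png

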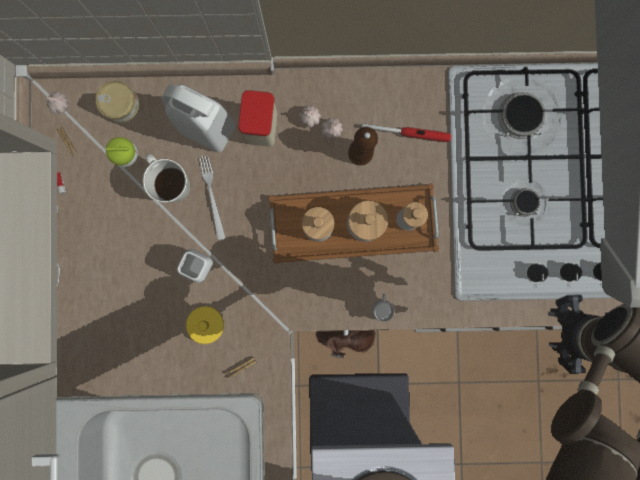

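All three canisters stand on the tray with their lids seated flat, and the mill, cup and jug have not moved.

```bash
python3 -c "
from workcell import manip; print(manip.job_done())"
```

```text
the job is handed in; nothing more can be done
None
```

I took the small canister, then the medium one, out of the nest and stood them on the tray either side of the large one. I then put the medium, large and small wooden lids on, left the yellow look-alike where it was, moved the arm clear and handed the job in at about 39.6 s of the 109 s allowed.

- **Lids:** the last top picture put the flange tops at 134.2 mm (small), 98.1 mm (large) and 116.3 mm (medium), where 134, 98 and 116 mm mean seated. The large and medium lids read flat within 0.005 slope. The small one read 0.014, about 0.7 mm across its flange, which I took as measurement noise. Each lid met only about 4–5 N when it touched down.
- **Other objects:** the mill and cup read as they did before the first move, and the milk jug agreed within 1 mm.
- **Forces:** no reading printed at the end of a move passed about 7 N.
- **Disagreements:** camera and arm positions differed by about 1 mm. The finger opening read 64 mm on the 68 mm canister and 50 mm on the 52 mm one, but both lifts held in the pictures. The large canister shifted about 2 mm while the medium one was drawn out, so I measured it again before lidding.

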